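# Shake out the parts tins: which one is not empty?

### The job

These three closed tins are supposed to be empty, but one still has a steel slug inside. Take them one at a time: lift the tin well clear of the bench, rock it about 30 degrees one way, back to level and about 30 degrees the other way, feel for rattle or weight, and put it away before taking the next. Set the empty tins flat on the floor of the shallow wooden tray, and the one that is not empty on the middle of the cork pad, each base down and gently, without dropping it; leave the glue bottle and the screwdriver where they are.

Things in the scene. Friction and masses are not known exactly. Their poses are not given: they have to be found in the camera images.
- tin_a_mid (a point): one of three outwardly identical closed flat metal tins, 84 (its x) x 56 (its y) x 40 (z) mm with rounded edges, hinge barrels at its +x end and a small catch at its -x end. The point is its centre, 20 mm above what it stands on; z is up when it stands on its base. The lid stays shut in handling. Two of the tins are empty (100 to 140 g); one, at random, still holds a loose steel slug that slides and knocks inside (260 to 340 g in all).
- tin_b_mid (a point): another of the three tins, same size, axes and point as tin_a_mid
- tin_c_mid (a point): another of the three tins, same size, axes and point as tin_a_mid
- tray_floor (a point): centre of the inner floor of the fixed shallow plywood tray for empty tins, 6 mm above the bench. Tray 240 (its x) x 140 (its y) mm outside, walls 6 mm thick, their tops 20 mm above the bench, inside 228 x 128 mm: two tins fit end to end along the tray's x (for example 52 mm either side of the centre) with room for fingers at their long sides
- tray: the same tray, origin at the centre of its underside, on the bench
- pad_top (a point): centre of the top of the fixed flat cork pad for the tin that is not empty; pad 160 (its x) x 130 (its y) mm, top 5 mm above the bench
- pad: the same pad, origin at the centre of its underside, on the bench
- glue: bystander: white glue bottle, 38 mm across and 95 mm tall, standing; origin at its base
- driver: bystander: screwdriver lying on the bench, about 200 mm long along its x
Things that resemble listed ones, but are neither listed nor needed, are in the scene too. Leave any red look-alike of the part that bears tin_b_mid alone.

How it is judged (in metres and radians):
On the way, in this order (a step that is already met when the one before it is completed fails the run):
1. the first tin is held clear of the bench and tipped at least 0.35 rad (((height (world z) of tin_a_mid above 0.06 m and angle between tin_a_mid's own z axis and vertical above 0.35 rad) or (height (world z) of tin_b_mid above 0.06 m and angle between tin_b_mid's own z axis and vertical above 0.35 rad) or (height (world z) of tin_c_mid above 0.06 m and angle between tin_c_mid's own z axis and vertical above 0.35 rad))), for 0.02 s.
2. the first tin, still held up, comes back through level (((height (world z) of tin_a_mid above 0.06 m and angle between tin_a_mid's own z axis and vertical below 0.25 rad) or (height (world z) of tin_b_mid above 0.06 m and angle between tin_b_mid's own z axis and vertical below 0.25 rad) or (height (world z) of tin_c_mid above 0.06 m and angle between tin_c_mid's own z axis and vertical below 0.25 rad))), for 0.02 s.
3. the first tin, still held up, is tipped at least 0.35 rad again (((height (world z) of tin_a_mid above 0.06 m and angle between tin_a_mid's own z axis and vertical above 0.35 rad) or (height (world z) of tin_b_mid above 0.06 m and angle between tin_b_mid's own z axis and vertical above 0.35 rad) or (height (world z) of tin_c_mid above 0.06 m and angle between tin_c_mid's own z axis and vertical above 0.35 rad))), for 0.02 s.
4. with one tin put away in the tray or on the pad, the second tin is held clear of the bench and tipped at least 0.35 rad (((height (world z) of tin_a_mid above 0.06 m and angle between tin_a_mid's own z axis and vertical above 0.35 rad and ((horizontal distance between tin_b_mid and tray_floor below 0.09 m or horizontal distance between tin_b_mid and pad_top below 0.06 m) or (horizontal distance between tin_c_mid and tray_floor below 0.09 m or horizontal distance between tin_c_mid and pad_top below 0.06 m))) or (height (world z) of tin_b_mid above 0.06 m and angle between tin_b_mid's own z axis and vertical above 0.35 rad and ((horizontal distance between tin_a_mid and tray_floor below 0.09 m or horizontal distance between tin_a_mid and pad_top below 0.06 m) or (horizontal distance between tin_c_mid and tray_floor below 0.09 m or horizontal distance between tin_c_mid and pad_top below 0.06 m))) or (height (world z) of tin_c_mid above 0.06 m and angle between tin_c_mid's own z axis and vertical above 0.35 rad and ((horizontal distance between tin_a_mid and tray_floor below 0.09 m or horizontal distance between tin_a_mid and pad_top below 0.06 m) or (horizontal distance between tin_b_mid and tray_floor below 0.09 m or horizontal distance between tin_b_mid and pad_top below 0.06 m))))), for 0.02 s.
5. the second tin, still held up, comes back through level (((height (world z) of tin_a_mid above 0.06 m and angle between tin_a_mid's own z axis and vertical below 0.25 rad) or (height (world z) of tin_b_mid above 0.06 m and angle between tin_b_mid's own z axis and vertical below 0.25 rad) or (height (world z) of tin_c_mid above 0.06 m and angle between tin_c_mid's own z axis and vertical below 0.25 rad))), for 0.02 s.
6. the second tin, still held up, is tipped at least 0.35 rad again (((height (world z) of tin_a_mid above 0.06 m and angle between tin_a_mid's own z axis and vertical above 0.35 rad) or (height (world z) of tin_b_mid above 0.06 m and angle between tin_b_mid's own z axis and vertical above 0.35 rad) or (height (world z) of tin_c_mid above 0.06 m and angle between tin_c_mid's own z axis and vertical above 0.35 rad))), for 0.02 s.
7. with two tins put away, the third tin is held clear of the bench and tipped at least 0.35 rad (((height (world z) of tin_a_mid above 0.06 m and angle between tin_a_mid's own z axis and vertical above 0.35 rad and (horizontal distance between tin_b_mid and tray_floor below 0.09 m or horizontal distance between tin_b_mid and pad_top below 0.06 m) and (horizontal distance between tin_c_mid and tray_floor below 0.09 m or horizontal distance between tin_c_mid and pad_top below 0.06 m)) or (height (world z) of tin_b_mid above 0.06 m and angle between tin_b_mid's own z axis and vertical above 0.35 rad and (horizontal distance between tin_a_mid and tray_floor below 0.09 m or horizontal distance between tin_a_mid and pad_top below 0.06 m) and (horizontal distance between tin_c_mid and tray_floor below 0.09 m or horizontal distance between tin_c_mid and pad_top below 0.06 m)) or (height (world z) of tin_c_mid above 0.06 m and angle between tin_c_mid's own z axis and vertical above 0.35 rad and (horizontal distance between tin_a_mid and tray_floor below 0.09 m or horizontal distance between tin_a_mid and pad_top below 0.06 m) and (horizontal distance between tin_b_mid and tray_floor below 0.09 m or horizontal distance between tin_b_mid and pad_top below 0.06 m)))), for 0.02 s.
8. the third tin, still held up, comes back through level (((height (world z) of tin_a_mid above 0.06 m and angle between tin_a_mid's own z axis and vertical below 0.25 rad) or (height (world z) of tin_b_mid above 0.06 m and angle between tin_b_mid's own z axis and vertical below 0.25 rad) or (height (world z) of tin_c_mid above 0.06 m and angle between tin_c_mid's own z axis and vertical below 0.25 rad))), for 0.02 s.
9. the third tin, still held up, is tipped at least 0.35 rad again (((height (world z) of tin_a_mid above 0.06 m and angle between tin_a_mid's own z axis and vertical above 0.35 rad) or (height (world z) of tin_b_mid above 0.06 m and angle between tin_b_mid's own z axis and vertical above 0.35 rad) or (height (world z) of tin_c_mid above 0.06 m and angle between tin_c_mid's own z axis and vertical above 0.35 rad))), for 0.02 s.
At the end, for the whole second after the job is handed in: Both empty tins (weighing under 2.0 N) stand on the tray floor, centres within 90 mm of the tray's centre; the tin with the slug (over 2.0 N) stands on the pad, centre within 60 mm of the pad's; all flat (0.12 rad), base down, none stacked (centres below 32 mm), released and at rest (((horizontal distance between tin_a_mid and tray_floor below 0.09 m and contact force between tray and tin_a between 0.5 and 2 N) or (horizontal distance between tin_a_mid and pad_top below 0.06 m and contact force between pad and tin_a above 2 N)) and ((horizontal distance between tin_b_mid and tray_floor below 0.09 m and contact force between tray and tin_b between 0.5 and 2 N) or (horizontal distance between tin_b_mid and pad_top below 0.06 m and contact force between pad and tin_b above 2 N)) and ((horizontal distance between tin_c_mid and tray_floor below 0.09 m and contact force between tray and tin_c between 0.5 and 2 N) or (horizontal distance between tin_c_mid and pad_top below 0.06 m and contact force between pad and tin_c above 2 N)) and angle between each of tin_a_mid, tin_b_mid, tin_c_mid's own z axis and vertical below 0.12 rad and height (world z) of each of tin_a_mid, tin_b_mid, tin_c_mid below 0.032 m and linear speed of each of tin_a, tin_b, tin_c below 0.02 m/s); the robot touches nothing.
It fails at once if the glue bottle or the screwdriver is shoved more than 30 mm (distance of any of glue, driver from where it was at the start of the episode above 0.03 m).
It fails at once if a tin is dropped: it moves faster than 0.5 m/s just over the tray floor or the pad (((horizontal distance between tin_a_mid and tray_floor below 0.09 m or horizontal distance between tin_a_mid and pad_top below 0.06 m) and height (world z) of tin_a_mid below 0.04 m and linear speed of tin_a above 0.5 m/s) or ((horizontal distance between tin_b_mid and tray_floor below 0.09 m or horizontal distance between tin_b_mid and pad_top below 0.06 m) and height (world z) of tin_b_mid below 0.04 m and linear speed of tin_b above 0.5 m/s) or ((horizontal distance between tin_c_mid and tray_floor below 0.09 m or horizontal distance between tin_c_mid and pad_top below 0.06 m) and height (world z) of tin_c_mid below 0.04 m and linear speed of tin_c above 0.5 m/s)).
It also fails if it takes over 72 s, if anything falls off the work surface, if the arm or the gripper's body presses on something with over 40 N, if the wrist force passes 120 N, or if a joint passes its speed limit or range.

### The arm

A 7-joint arm with a two-finger parallel gripper is mounted at the origin on the work surface. World frame = base frame: x ahead of the robot, y to its left, z up, the work surface at z = 0. Lengths are in mm, angles in rad, forces in N, time in s.
With the tool pointing down it reaches from about 400 to 900 mm from the base axis. Payload 5.6 kg.
Tool frame: the origin (TCP) lies midway between the tips of the shut fingers; the grasp point (between the pads) lies 19 mm behind it; z points along the fingers, y is the line along which they close (so a half turn about z gives the same grasp; the last joint's range is limited). The gripper opens to 92 mm and grips with 3 to 60 N. Pads are 20 mm wide; open, the fingers measure 128 mm over their backs; the gripper's body (75 mm by 189 mm) begins 69 mm behind the grasp point.
Start: joints at [-1.232, 0.468, -0.012, 1.603, 0.006, 1.071, -0.056], TCP at [242.225, 603.188, 214.592] pointing down, gripper open.
Joint ranges: [-2.53, 2.53], [-0.31, 2.02], [-1.57, 1.55], [0.28, 2.44], [-1.29, 4.43], [0.15, 1.84], [-2.92, 2.92]. Speed limits (rad/s): [2.57, 2.57, 3.14, 3.14, 3.14, 3.14, 3.14].

### API

Orientations are given as a rotation vector (axis times angle).
In Python, from cell import robot, grip, kin, viewer gives the robot as it stands. Calls block until the motion is done:
- robot.movep(position, orientation): joint-space move of the TCP to a pose.
- robot.servo_line(position, feed=150, rotation=None): straight line of the TCP; rotation=None keeps the orientation; feed is the mean speed in mm/s.
- robot.goto_joints(angles): joint-space move.
- grip(opening, newtons=None): opening from 0.0 (shut) to 1.0 (fully open); newtons is the grip in N (None keeps the last); returns when the fingers have stopped.
- robot.hold(seconds).
- kin.ik(position, orientation): joint angles nearest the present ones, or None.
- robot.observe(): the state.
- viewer.read_camera(name): name is "side" or "top" or "wrist"; returns the picture (400x640x3 uint8, red, green, blue); there is no depth.
- viewer.camera_info(name): a dict with "camera_matrix" (3x3 intrinsics, pixels), "k1" (the pictures are not rectified: a ray, as slopes to the right and down, at radius r is drawn at 1 + k1 r^2 times it, then the intrinsics apply), "R" (3x3) and "t" (3): a world point X has camera coordinates R X + t. Camera axes: x right, y down, z forward; pixel columns grow to the right and rows downward; lengths in mm; the calibration is good to about 2 mm. A picture is of the moment at which its call begins: read the wrist's pose just before it. camera_info takes no time and is no camera call; for the wrist camera it gives the pose at the moment of the call.
A pose or a line that the arm cannot do raises robot.IKError and nothing moves.
- robot.job_done(): hands the job in; it is judged then, once.
Trained networks look in the newest picture that a camera, given by its name, has taken for a name from the list of things; names that differ only in an ending like _2 or _b are one class to them, and where a whole thing is asked for, a point or a joint stands for the part that bears it (a point fixed in the world has none). Each returns a list of dicts, best first, with "confidence" (0 to 1); they miss things now and then, are a little off and sometimes report something else, mostly with a low value. They report only what shows in the picture. A call takes as long as a camera call. They do not tell look-alikes from the thing itself.
- viewer.silhouettes(name, camera): "mask" (400x640 bool, what is visible of it).
- viewer.pinpoint(name, camera): "at" ([x, y, z] in mm, in the coordinates of the camera as it stood for that picture, good to about 4 mm: a listed point, or the origin of a listed thing).
The state is a dict: "t": time; "joints": joint angles; "joint_velocities": joint speeds; "joint_torque": joint torques, N m; "tcp_pos": TCP position; "tcp_rot": TCP orientation; "contact_force": force on the tool from outside, world axes, zero at the start; "wrist_torque": the same for the moment, N m; "grip_width": opening from 0.0 (shut) to 1.0 (fully open); "grip_force": force on a finger pad.
Only numpy, scipy, OpenCV 4.12 (cv2) and the standard library are available. Lean on these libraries where they do the work, as an engineer would, in place of code of your own. Each camera call takes 0.05 s, during which the arm holds its last target. There are 200 camera calls.

## Working session

There is one attempt and no reset: what is moved stays moved. The work goes in short steps, each a Python script; the robot and the scene stay as the last script left them, time stands still between calls to the robot, and variables do not carry over. Pictures are saved under pics/ and viewed, at most 10 in all, crops included, and the job is handed in when it is done.

```bash
ls; mkdir -p pics
cat > h.py <<'E'
import numpy as np, cv2
from cell import robot, grip, kin, viewer
from scipy.spatial.transform import Rotation as Rn
def world(c, p):
    i=viewer.camera_info(c); return np.array(i["R"]).T@(np.array(p)-np.array(i["t"]))
def pix(c, X):
    i=viewer.camera_info(c); q=np.array(i["R"])@np.array(X)+np.array(i["t"]); s=q[:2]/q[2]; s=s*(1+i["k1"]*(s@s))
    K=np.array(i["camera_matrix"]); return K[:2,:2]@s+K[:2,2]
def plane(c, uv, z):
    i=viewer.camera_info(c); K=np.array(i["camera_matrix"]); R=np.array(i["R"]); C=-R.T@np.array(i["t"])
    uv=np.atleast_2d(uv).astype(float)
    d=(uv-K[:2,2])/np.diag(K)[:2]; s=d.copy()
    for _ in range(20): s=d/(1+i["k1"]*(s**2).sum(1,keepdims=True))
    r=np.c_[s,np.ones(len(s))]@R
    return C+r*((z-C[2])/r[:,2])[:,None]
def snap(c,f):
    a=viewer.read_camera(c); cv2.imwrite(f,cv2.cvtColor(np.asarray(a),cv2.COLOR_RGB2BGR)); return a
E
python3 - <<'E'
from h import *
for c in("top","side"):
    snap(c,f"pics/{c}0.png")
    for n in("tin_a_mid","tray_floor","pad_top","glue","driver"):
        for d in viewer.pinpoint(n,c):
            w=world(c,d["at"]); print(c,n,round(d["confidence"],2),w.round(),pix(c,w).round())
print(robot.observe())
E
```

```text
pics
top tin_a_mid 0.66 [ 446. -105.   17.] [370. 232.]
top tray_floor 0.93 [ 492. -330.    9.] [450. 217.]
top pad_top 0.92 [504. 313.   5.] [222. 209.]
top glue 0.59 [714. 240.   0.] [251. 139.]
top driver 0.56 [ 725. -217.   -4.] [407. 139.]
side tin_a_mid 0.97 [ 446. -102.   18.] [318. 234.]
side tray_floor 0.98 [ 494. -335.    4.] [400. 277.]
side glue 0.78 [716. 236.  -0.] [316. 166.]
side driver 0.62 [ 724. -225.   -0.] [428. 224.]
{'t': 0.6, 'joints': array([-1.23201071,  0.4674964 , -0.01159327,  1.60268714,  0.00599848,
        1.0714163 , -0.05629028]), 'joint_velocities': array([-0.00013457,  0.00209325,  0.00079697, -0.00149489,  0.0006885 ,
        0.00220424,  0.00112877]), 'joint_torque': array([-7.29935309e-04, -5.20134437e+01, -1.29918521e-02, -2.43946266e+01,
       -5.65902551e-02,  1.15305468e-02,  4.55987742e-05]), 'tcp_pos': array([242.22298871, 603.19148533, 214.60003365]), 'tcp_rot': array([5.96168881e-01, 3.08446190e+00, 3.37326032e-05]), 'contact_force': array([-0.27842431, -1.34024645,  0.42159643]), 'wrist_torque': array([-0.04053495,  0.03762128, -0.01806569]), 'grip_force': 0.0, 'grip_width': 1.0010415229449945}
```

View pics/top0.png

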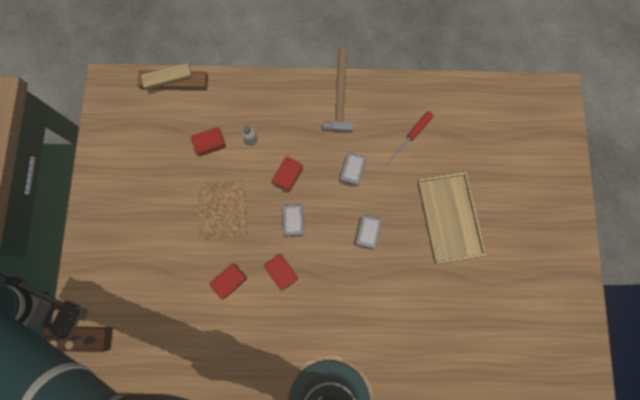

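View pics/side0.png

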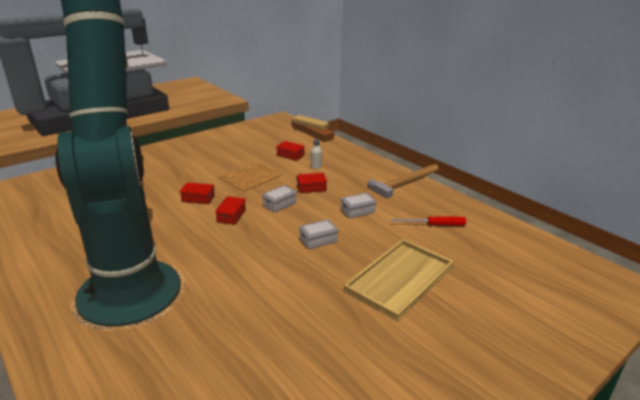

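Top view: the tins could be the silver boxes at (353,168), (293,220) and (369,232). The look-alikes are the red boxes at (208,141), (287,174), (281,272) and (228,281). The task describes metal tins and says to leave red ones alone, so I choose the three silver boxes. Tray is at (450,217), pad (222,209), glue (250,134), screwdriver (410,137). Next I'll do a close check and refine with the wrist camera.

```bash
cat >> h.py <<'E'
def down(yaw): return (Rn.from_euler('z',yaw)*Rn.from_rotvec([np.pi,0,0])).as_rotvec()
def rect(c,mask,z):
    uv=np.argwhere(mask)[:,::-1]
    P=plane(c,uv,z)[:,:2].astype(np.float32)
    (x,y),(w,h),a=cv2.minAreaRect(P)
    if w<h: w,h,a=h,w,a+90
    a=np.radians((a+90)%180-90)
    return round(x,1),round(y,1),round(w,1),round(h,1),round(a,3)
E
python3 - <<'E'
from h import *
viewer.read_camera("top")
for n,z in(("tin_a_mid",30),("tray",15),("pad",5)):
    for d in viewer.silhouettes(n,"top"):
        print(n,round(d["confidence"],2),rect("top",d["mask"],z))
robot.movep([500,20,420],down(0)); print(robot.observe()["t"], robot.observe()["joints"].round(2))
snap("wrist","pics/w0.png")
for d in viewer.pinpoint("tin_a_mid","wrist"):
    w=world("wrist",d["at"]); print(round(d["confidence"],2),w.round(),pix("wrist",w).round())
for d in viewer.silhouettes("tin_a_mid","wrist"): print(round(d["confidence"],2),rect("wrist",d["mask"],30))
E
```

```text
tin_a_mid 0.69 (444.8, -97.1, 91.6, 59.9, np.float64(-0.237))
tray 0.8 (492.7, -329.5, 241.9, 147.1, np.float64(0.182))
pad 0.69 (502.3, 313.8, 159.5, 132.0, np.float64(0.104))
pad 0.2 (494.3, -331.9, 243.3, 146.9, np.float64(0.178))
pad 0.19 (475.5, 111.9, 90.5, 58.9, np.float64(0.105))
3.1833 [-0.83  0.04  0.76  1.71 -0.03  1.41 -1.63]
0.6 [445. -97.  21.] [379. 189.]
0.82 (448.9, -98.9, 91.4, 64.1, np.float64(-0.23))
```

View pics/w0.png

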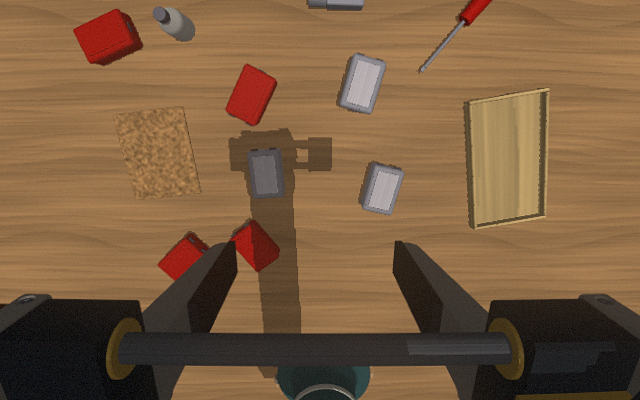

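Wrist view: silver tins at (381,188), (361,83) and (265,173, in the gripper's shadow). Red look-alikes at (250,94), (108,37), (255,245) and (185,257). Tray (508,158), pad (157,152), glue (175,22).

Run:
```python
from h import *
def seg(c,f,seeds):
    im=cv2.imread(f); hsv=cv2.cvtColor(im,cv2.COLOR_BGR2HSV); m=((hsv[...,1]<60)&(hsv[...,2]>45)).astype(np.uint8)
    m=cv2.morphologyEx(m,cv2.MORPH_CLOSE,np.ones((3,3)))
    n,l,st,ce=cv2.connectedComponentsWithStats(m)
    for s in seeds:
        k=l[s[1],s[0]]; print(c,s,k,st[k].tolist(),rect(c,l==k,25), pix(c,[*rect(c,l==k,25)[:2],20]).round())
seg("top","pics/top0.png",[(353,168),(293,220),(369,232)])
seg("wrist","pics/w0.png",[(361,83),(265,173),(381,188)])
im=cv2.imread("pics/w0.png")[40:230,220:430]; cv2.imwrite("pics/w0c.png",cv2.resize(im,None,fx=3,fy=3))
print({k:np.round(v,2) for k,v in viewer.camera_info("wrist").items()})
for a in (0,np.pi):
  for p in ([446,-100,26],[476,112,26],[640,-30,26],[492,-330,34],[503,313,31]):
    q=kin.ik(p,down(a)); print(a,p,None if q is None else np.round(q,2))
```

```text
top (353, 168) 5 [340, 152, 26, 34, 634] (623.2, -54.0, 92.5, 58.2, np.float64(-0.266)) [352. 169.]
top (293, 220) 9 [282, 204, 22, 33, 660] (473.5, 109.8, 87.6, 58.4, np.float64(0.092)) [293. 220.]
top (369, 232) 13 [355, 215, 27, 34, 684] (445.6, -98.6, 89.5, 59.1, np.float64(-0.222)) [368. 232.]
wrist (361, 83) 5 [339, 53, 47, 61, 1948] (625.2, -56.7, 88.9, 59.0, np.float64(-0.269)) [361.  84.]
wrist (265, 173) 6 [247, 148, 38, 51, 1614] (474.4, 108.7, 88.4, 60.2, np.float64(0.075)) [266. 173.]
wrist (381, 188) 7 [361, 163, 44, 52, 1618] (445.9, -99.9, 88.7, 63.3, np.float64(-0.23)) [381. 188.]
{'camera_matrix': array([[319.55,   0.  , 314.64],
       [  0.  , 319.55, 206.67],
       [  0.  ,   0.  ,   1.  ]]), 'k1': np.float64(-0.03), 'R': array([[ 0.  , -1.  ,  0.  ],
       [-0.96, -0.  ,  0.29],
       [-0.29, -0.  , -0.96]]), 't': array([ 20.95, 387.61, 732.51])}
0 [446, -100, 26] [-0.52  0.6   0.83  2.23 -0.79  0.64 -0.68]
0 [476, 112, 26] [-0.81  0.57  0.63  2.14 -0.6   0.6  -1.31]
0 [640, -30, 26] [-0.44  0.76  0.62  1.77 -0.59  0.8  -1.1 ]
0 [492, -330, 34] [-0.05  0.75  0.8   1.9  -0.74  0.81 -0.41]
0 [503, 313, 31] [-0.97  0.65  0.48  1.89 -0.44  0.71 -1.81]
3.141592653589793 [446, -100, 26] [ 1.12  1.05 -1.33  2.13  1.21  1.12  0.71]
3.141592653589793 [476, 112, 26] [ 0.55  0.87 -1.12  2.06  1.03  0.93  0.41]
3.141592653589793 [640, -30, 26] [ 0.78  1.23 -1.34  1.69  1.25  1.32  0.74]
3.141592653589793 [492, -330, 34] [ 1.37  1.17 -1.34  1.81  1.22  1.27  1.24]
3.141592653589793 [503, 313, 31] [ 0.14  0.98 -1.12  1.81  1.03  1.06  0.18]
```

View pics/w0c.png

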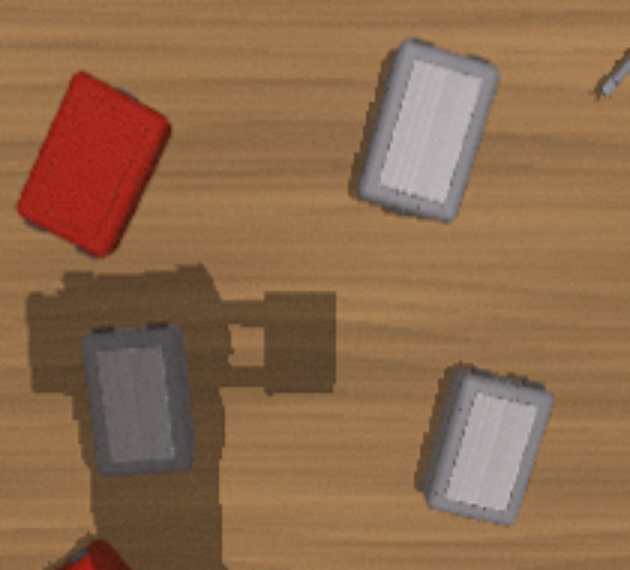

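Crop: all three silver tins stand on their bases with the hinge barrels at the upper end, so they are the right things. I'll start with the tin at (446,-99).

```bash
cat >> h.py <<'E'
H=150
TRAY=np.array([493,-331.]); TY=0.18; PAD=(503,313,0.1)
def slot(s): return (*(TRAY+s*52*np.array([np.cos(TY),np.sin(TY)])),TY)
def st(n=4):
    o=[]
    for _ in range(n): robot.hold(0.05); o.append(robot.observe())
    return np.mean([np.r_[x["contact_force"],x["wrist_torque"]] for x in o],0)
def test(x,y,a):
    grip(1.0,25); robot.movep([x,y,H],down(a)); robot.hold(0.2); b=st()
    robot.servo_line([x,y,8],feed=120); grip(0.0,25); s=robot.observe()
    print("width mm",round(s["grip_width"]*92,1),"force",round(s["grip_force"],1))
    robot.servo_line([x,y,H],feed=120); robot.hold(0.2)
    print("level",(st()-b).round(2))
    base=Rn.from_rotvec(down(a))
    for ax in ([1,0,0],[0,1,0]):
        R=[(base*Rn.from_rotvec(np.array(ax)*t)).as_rotvec() for t in(0.52,-0.52)]
        Q=[kin.ik([x,y,H],r) for r in R]
        if all(q is not None and np.abs(np.array(q)-robot.observe()["joints"]).max()<1.2 for q in Q): break
    else: raise SystemExit("no tilt")
    for r in (R[0],down(a),R[1],down(a)):
        robot.movep([x,y,H],r); robot.hold(0.15); print(ax,(st(2)-b).round(2))
    print("width",round(robot.observe()["grip_width"]*92,1),"t",robot.observe()["t"])
def place(x,y,a,floor):
    robot.movep([x,y,H],down(a)); robot.servo_line([x,y,floor+30],feed=150)
    robot.servo_line([x,y,floor+8.5],feed=40); robot.hold(0.1); print("touch",st(2).round(2))
    grip(0.78); robot.servo_line([x,y,H],feed=150); print("t",robot.observe()["t"])
E
python3 - <<'E'
from h import *
test(446,-99,-0.23)
E
```

```text
width mm 55.9 force 25.0
level [ 0.25  0.43 -1.25  0.04  0.01  0.01]
[1, 0, 0] [ 0.31  1.89 -1.55 -0.54  0.13 -0.  ]
[1, 0, 0] [-0.17  0.49 -1.16  0.02  0.02 -0.01]
[1, 0, 0] [ 0.1   0.24 -1.45  0.61 -0.14 -0.03]
[1, 0, 0] [-0.08  0.3  -1.31  0.06 -0.02 -0.03]
width 56.1 t 12.475
```

Level weight is about 1.2–1.3 N and the tin did not shift in the grip, so it is empty. It goes in the tray.

Run:
```python
from h import *
place(*slot(-1),6)
snap("top","pics/top1.png")
test(474,109.5,0.085)
```

```text
touch [ 0.19  0.65 -1.21 -0.01  0.13 -0.01]
t 16.7083
width mm 56.1 force 25.0
level [ 0.19 -0.25 -1.46  0.01 -0.01  0.01]
[1, 0, 0] [-0.   -0.21 -0.92 -0.62 -0.05 -0.03]
[1, 0, 0] [-0.16 -0.22 -1.58 -0.    0.   -0.05]
[1, 0, 0] [ 0.61  0.37 -1.66  0.61  0.1   0.01]
[1, 0, 0] [ 0.41  0.82 -1.56  0.    0.04 -0.04]
width 56.1 t 26.5583
```

View pics/top1.png

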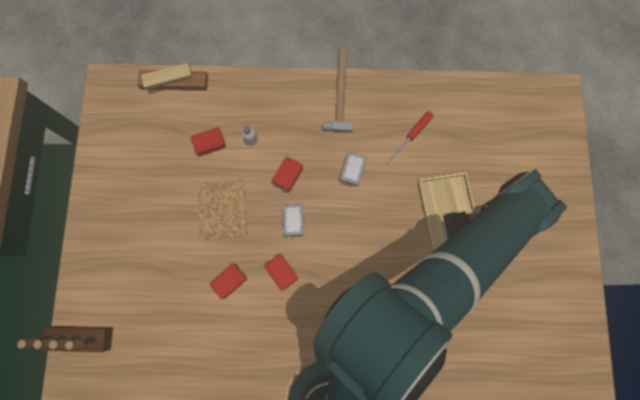

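The first tin is hidden by the arm in this picture. The second tin also weighs about 1.5 N, which is under 2 N, so it is empty too. I'll check the tray before placing it.

Run:
```python
from h import *
snap("top","pics/a.png"); 
for d in viewer.silhouettes("tray","top"): print(rect("top",d["mask"],15),d["confidence"])
snap("side","pics/b.png")
for d in viewer.pinpoint("tray_floor","side"): print(world("side",d["at"]),d["confidence"])
a=cv2.imread("pics/a.png")[150:290,380:520]; b=cv2.imread("pics/b.png")[200:340,310:470]
cv2.imwrite("pics/ab.png",np.hstack([cv2.resize(a,(392,392)),cv2.resize(b,(400,392))]))
print(slot(-1),pix("top",[*slot(-1)[:2],46]))
```

```text
(492.6, -329.3, 240.9, 144.4, np.float64(0.182)) 0.73
[ 494.58748039 -334.01057304   10.218909  ] 0.6
(np.float64(441.8401279750177), np.float64(-340.30953781814287), 0.18) [458.4343677  233.52407936]
```

View pics/ab.png

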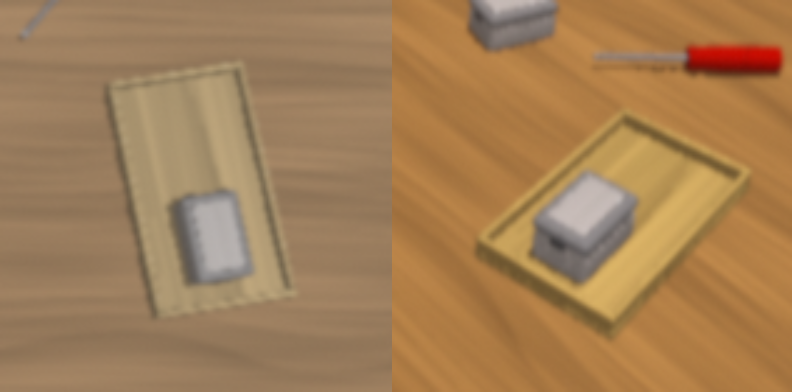

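The first tin stands flat and centred across the tray, at the near end, in both views. Next is the second slot, then the third tin.

Run:
```python
from h import *
place(*slot(1),6)
test(624.5,-55.5,-0.267)
```

```text
touch [ 0.54 -0.86 -0.88 -0.01  0.11  0.02]
t 31.6333
width mm 55.5 force 25.0
level [ 0.4  -0.13 -3.01 -0.01  0.   -0.05]
[1, 0, 0] [-0.17  0.38 -3.01 -0.82  0.2  -0.01]
[1, 0, 0] [ 0.21 -1.   -3.06 -0.    0.02 -0.02]
[1, 0, 0] [-0.34 -0.26 -2.92  0.73 -0.23 -0.03]
[1, 0, 0] [ 0.1   0.2  -3.5  -0.   -0.01 -0.03]
width 55.7 t 40.3667
```

The third tin weighs about 3.0 N and the slug shifts in it, so this one goes on the pad.

Run:
```python
from h import *
place(*PAD,5)
robot.movep([500,0,300],down(0))
a=snap("top","pics/a2.png"); b=snap("side","pics/b2.png")
A=cv2.imread("pics/a2.png")[120:280,190:500]; B=cv2.imread("pics/b2.png")[130:330,190:480]
cv2.imwrite("pics/ab2.png",np.vstack([cv2.resize(A,(560,290)),cv2.resize(B,(560,300))]))
print(pix("top",[*slot(1)[:2],46]),pix("top",[*PAD[:2],45]),robot.observe()["t"])
```

```text
touch [ 0.2  -0.38 -3.17 -0.02  0.14 -0.01]
t 45.0917
[450.10051925 196.38382162] [218.37810093 206.35814844] 46.5
```

View pics/ab2.png

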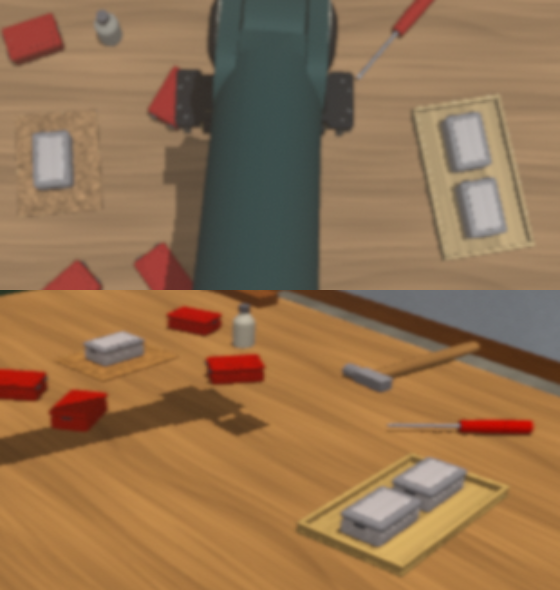

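Both empty tins lie flat in the tray, the heavy tin is centred on the pad, and the glue bottle and screwdriver have not moved.

```bash
python3 -c "
from cell import robot
print(robot.job_done())"
```

```text
the job is handed in; nothing more can be done
None
```

The job is handed in at about 47 s of the 72 s limit, but no verdict was returned: the two empty tins (about 1.3 and 1.5 N) are flat in the tray, the tin with the slug (about 3.0 N, the one farthest from the robot) is on the middle of the cork pad, and the last pictures show the glue bottle and screwdriver where they were.

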